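# Find the loose cap and set its bottle aside for rework

### The arm

A 6-joint arm with a two-finger parallel gripper is mounted at the origin on the work surface. World frame = base frame: x ahead of the robot, y to its left, z up, the work surface at z = 0. Lengths are in m, angles in rad, forces in N, time in s.
With the tool pointing down it reaches from about 0.4 to 0.825 m from the base axis. Payload 7 kg.
Tool frame: the origin (TCP) lies between the finger pads; the fingertips stand 22 mm ahead of it and the grasp point (between the pads) lies 3 mm ahead of it; z points along the fingers, y is the direction in which the jaws open and shut (so a half turn about z gives the same grasp; the last joint's range is limited). The gripper opens to 88 mm and grips with 3 to 60 N. Pads are 19 mm wide; open, the fingers measure 130 mm over their backs; the gripper's body (78 mm by 193 mm) begins 47 mm behind the grasp point.
Start: joints at [-0.95, 0.359, 0.012, 0, -1.224, -0.288], TCP at [0.22, -0.638, 0.249] pointing down, gripper open.
Joint ranges: [-3.07, 3.07], [-1.43, 2.12], [-1.02, 1.25], [-3.03, 1.67], [-3.05, -0], [-3.03, 3.03]. Speed limits (rad/s): [2.39, 2.39, 3.01, 3.14, 3.14, 3.14].

### API

Orientations are given as [roll, pitch, yaw] about the fixed x, y, z axes, in that order (R = Rz(yaw) Ry(pitch) Rx(roll)).
In Python, from station import arm, optics gives the robot as it stands. The module is installed in compiled form; this text tells all that it offers.
- The arm moves only by the tool jog_arm, never from a script. Its argument "motion" is a list that holds one entry, the list of rows, each a list of 7 numbers: the shift along the tool's x, y, z in m, then the turn, a rotation vector about the tool's x, y, z in degrees, then the finger opening in m, from 0 to 0.0876. In form: [[[x, y, z, rx, ry, rz, grip], ...]]. A call has 1 to 8 rows; each row is the pose to reach, as a shift and turn from the pose measured when the call began, along the tool's axes at that moment; what a row does not reach only later rows make up. A row lasts 1/10 s, in which the tool goes at most 50 mm and 8.59 degrees, less where a joint would pass 70% of its speed; a pose out of reach is approached as far as the arm can. A call with a gripper value outside its range is refused whole. The fingers move at their own pace and stop on an object; "newtons" is the grip in N (left out, the last holds). Time passes only in rows, so rows that repeat a pose let the fingers close. It gives the time, the measured TCP pose, the force and the opening at its end, in the units of the state.
- arm.get_state(): the state, without advancing time (a new reading comes with each control period).
- optics.grab_frame(name): name is "scene" or "side" or "wrist"; returns the picture (420x560x3 uint8, red, green, blue); there is no depth.
- optics.camera_model(name): a dict with "mtx" (3x3 intrinsics, pixels), "R" (3x3) and "t" (3): a world point X has camera coordinates R X + t; the wrist camera has in their place "mount" (4x4, takes a point from camera to tool coordinates, whose origin is the TCP and whose axes are the flange's). Camera axes: x right, y down, z forward; pixel columns grow to the right and rows downward; lengths in m; the calibration is good to about 2 mm. A picture is of the moment at which its call begins: read the wrist's pose just before it. camera_model takes no time and is no camera call.
- arm.job_done(): hands the job in, once; it reports no verdict.
The state is a dict: "t": time; "q": joint angles; "qd": joint speeds; "joint_efforts": joint torques, N m; "eef_pos": TCP position; "ee_rot": TCP orientation; "force": force on the tool from outside, world axes, zero at the start; "moment": the same for the moment, N m; "width": finger opening in m.
Only numpy, scipy, OpenCV 4.12 (cv2) and the standard library are available. Lean on these libraries where they do the work, as an engineer would, in place of code of your own. Each camera call takes 0.05 s, during which the arm holds its last target.

### The job

One of the two square white bottles in the blue holder has a loose cap: check them one at a time by gently twisting the cap about 25 degrees either way, never beyond 45, and letting go where it is: a tight cap springs back, a loose one stays turned. Once the loose one is found, lift that bottle by its cap, set it down upright inside the red rework tray without dropping it, and let go. The cap stays as the test left it, and the tight bottle stays standing in its pocket.

Things in the scene. Friction and masses are not known exactly. Their poses are not given: they have to be found in the camera images.
- bottle_a: First bottle: a square white bottle 50 x 50 x 82 mm; neck 29 mm across, 90 to 102 mm up; round black cap 38 mm across, 102 to 128 mm up. Origin: centre of underside, z up. About 0.24 kg. In either 25 mm deep square pocket of the blue holder (1.5 mm play a side, turns there at most 4 degrees); lift it straight up by the cap. Looks the same as the other bottle.
- bottle_b: Second bottle: a square white bottle 50 x 50 x 82 mm; neck 29 mm across, 90 to 102 mm up; round black cap 38 mm across, 102 to 128 mm up. Origin: centre of underside, z up. About 0.24 kg. In either 25 mm deep square pocket of the blue holder (1.5 mm play a side, turns there at most 4 degrees); lift it straight up by the cap. Looks the same as the other bottle.
- cap_a (a joint): Twist of the first bottle's cap: rad, 0 as found (yellow line on the cap points at the black tick on the shoulder), positive counter-clockwise from above, turns either way. A tight cap gives elastically, about 0.5 N m per rad, and springs back to 0 when let go; a loose one drags 0.03 N m and stays where left.
- cap_b (a joint): Twist of the second bottle's cap: rad, 0 as found (yellow line on the cap points at the black tick on the shoulder), positive counter-clockwise from above, turns either way. A tight cap gives elastically, about 0.5 N m per rad, and springs back to 0 when let go; a loose one drags 0.03 N m and stays where left.
- tray: Red open tray fixed to the bench (bench top at height 0), 170 (its x) x 200 (its y) x 45 mm high, walls and floor 5 mm. Origin: centre of underside. The blue holder (100 x 200 x 35 mm, pockets 100 mm apart, their floors 10 mm up) is fixed on the other side, left or right. Amber jar, tape roll and small carton, under 95 mm tall, stand beyond, farther from the robot.
There are look-alikes about, which are no part of the job. What is shaped like the bottle_a but brown or turquoise is not meant.

How it is judged:
On the way, in this order (a step that is already met when the one before it is completed fails the run):
1. a loose cap has been found: a cap was twisted by at least 9 degrees, let go, and stayed turned, with both bottles still standing in their pockets ((((value of joint cap_a above 0.16 rad or value of joint cap_a below -0.16 rad) and contact force between the fingers and bottle_a below 0.05 N) or ((value of joint cap_b above 0.16 rad or value of joint cap_b below -0.16 rad) and contact force between the fingers and bottle_b below 0.05 N)) and distance of each of bottle_a, bottle_b from where it was at the start of the episode below 0.015 m and angle between each of bottle_a, bottle_b's own z axis and vertical below 0.15 rad), for 0.3 s.
2. the bottle with the loose cap stands in the red tray ((((value of joint cap_b above 0.06 rad or value of joint cap_b below -0.06 rad) and (x of bottle_b in the frame of tray between -0.06 and 0.06 m and y of bottle_b in the frame of tray between -0.075 and 0.075 m and z of bottle_b in the frame of tray below 0.015 m and angle between bottle_b's own z axis and vertical below 0.15 rad and linear speed of bottle_b below 0.03 m/s and contact force between the fingers and bottle_b below 0.05 N) and (distance of bottle_a from where it was at the start of the episode below 0.015 m and angle between bottle_a's own z axis and vertical below 0.15 rad)) or ((value of joint cap_a above 0.06 rad or value of joint cap_a below -0.06 rad) and (x of bottle_a in the frame of tray between -0.06 and 0.06 m and y of bottle_a in the frame of tray between -0.075 and 0.075 m and z of bottle_a in the frame of tray below 0.015 m and angle between bottle_a's own z axis and vertical below 0.15 rad and linear speed of bottle_a below 0.03 m/s and contact force between the fingers and bottle_a below 0.05 N) and (distance of bottle_b from where it was at the start of the episode below 0.015 m and angle between bottle_b's own z axis and vertical below 0.15 rad)))), for 0.2 s.
At the end, for the whole second after the job is handed in: The bottle whose cap stayed turned (by at least 3.5 degrees still) stands on the floor of the red tray, its centre within 60 mm (tray x) and 75 mm (tray y) of the tray's centre, within 8 degrees of upright, at rest and let go; the other bottle stands upright within 15 mm of where it started ((((value of joint cap_b above 0.06 rad or value of joint cap_b below -0.06 rad) and (x of bottle_b in the frame of tray between -0.06 and 0.06 m and y of bottle_b in the frame of tray between -0.075 and 0.075 m and z of bottle_b in the frame of tray below 0.015 m and angle between bottle_b's own z axis and vertical below 0.15 rad and linear speed of bottle_b below 0.03 m/s and contact force between the fingers and bottle_b below 0.05 N) and (distance of bottle_a from where it was at the start of the episode below 0.015 m and angle between bottle_a's own z axis and vertical below 0.15 rad)) or ((value of joint cap_a above 0.06 rad or value of joint cap_a below -0.06 rad) and (x of bottle_a in the frame of tray between -0.06 and 0.06 m and y of bottle_a in the frame of tray between -0.075 and 0.075 m and z of bottle_a in the frame of tray below 0.015 m and angle between bottle_a's own z axis and vertical below 0.15 rad and linear speed of bottle_a below 0.03 m/s and contact force between the fingers and bottle_a below 0.05 N) and (distance of bottle_b from where it was at the start of the episode below 0.015 m and angle between bottle_b's own z axis and vertical below 0.15 rad)))); the robot touches nothing.
It fails at once if a cap is twisted by more than about 50 degrees ((value of joint cap_a above 0.87 rad or value of joint cap_a below -0.87 rad) or (value of joint cap_b above 0.87 rad or value of joint cap_b below -0.87 rad)).
It fails at once if a bottle is dropped (let go and falling at more than 0.5 m/s) ((linear speed of bottle_a above 0.5 m/s and contact force between the fingers and bottle_a below 0.05 N) or (linear speed of bottle_b above 0.5 m/s and contact force between the fingers and bottle_b below 0.05 N)).
It also fails if it takes over 54 s, if anything falls off the work surface, if the arm or the gripper's body presses on something with over 40 N, if the wrist force passes 120 N, or if a joint passes its speed limit or range.

## Working session

There is one attempt and no reset: what is moved stays moved. The work goes in short steps, Python scripts to look and compute and a tool call to move; the robot and the scene stay as the last step left them, time stands still between calls to the robot, and variables do not carry over. Pictures are saved under pics/ and viewed, and the job is handed in when it is done.

Besides the shell and the picture viewer there is one more tool, called after "Call:" by a JSON object that holds its "fn" and its "kwargs", one argument or row to a line. jog_arm: Moves the arm, as the interface text tells. Its arguments: {"type":"object","properties":{"motion":{"type":"array","items":{"type":"array","items":{"type":"array","items":{"type":"number"}}}},"newtons":{"type":"number"}},"required":["motion"]}

```bash
mkdir -p pics; python3 - <<'E'
from station import arm, optics
import cv2,numpy as np
s=arm.get_state(); print(s)
for n in ["scene","side","wrist"]:
    f=optics.grab_frame(n); cv2.imwrite(f"pics/{n}0.png",f[:,:,::-1]); m=optics.camera_model(n); print(n,m)
E
```

```text
{'t': 0.0, 'q': array([-9.49918689e-01,  3.59399244e-01,  1.10720059e-02, -3.36175801e-04,
       -1.22408648e+00, -2.88103933e-01]), 'qd': array([-2.03799190e-05, -1.50846646e-03, -1.21673564e-03,  1.35826416e-03,
       -8.24904333e-04,  5.53697709e-04]), 'joint_efforts': array([-3.16729136e-03, -5.82723498e+01,  2.93035322e+01,  6.99691236e+00,
        6.65183121e-03, -1.39541976e-04]), 'eef_pos': array([ 0.22033417, -0.63756032,  0.2476229 ]), 'ee_rot': array([ 3.13995212e+00, -1.56599073e-04, -2.80893331e+00]), 'force': array([-0.32395281,  0.87344693, -0.20872843]), 'moment': array([-0.01343236,  0.04088284, -0.01147981]), 'width': 0.08727898782539874}
scene {'mtx': array([[512.60789104,   0.        , 277.27959475],
       [  0.        , 512.60789104, 217.95081134],
       [  0.        ,   0.        ,   1.        ]]), 'R': array([[ 0.74902852,  0.66234366,  0.01603582],
       [ 0.48224047, -0.52843784, -0.69871136],
       [-0.45431311,  0.53108786, -0.71522394]]), 't': array([-0.39989652, -0.23853512,  1.33480836])}
side {'mtx': array([[442.86540449,   0.        , 264.20137144],
       [  0.        , 442.86540449, 206.74695446],
       [  0.        ,   0.        ,   1.        ]]), 'R': array([[-0.99386981, -0.10892666, -0.01891514],
       [-0.06855473,  0.74142384, -0.66752598],
       [ 0.08673552, -0.6621372 , -0.74434621]]), 't': array([0.57403108, 0.13721875, 1.10492683])}
wrist {'mtx': array([[358.72266772,   0.        , 273.40093691],
       [  0.        , 358.72266772, 207.19888033],
       [  0.        ,   0.        ,   1.        ]]), 'mount': array([[-5.52964535e-04, -9.50624021e-01, -3.10344430e-01,
         8.43292918e-02],
       [ 9.99999733e-01, -6.73974117e-04,  2.82691066e-04,
         6.31957561e-05],
       [-4.77897031e-04, -3.10344190e-01,  9.50624140e-01,
        -1.35631579e-01],
       [ 0.00000000e+00,  0.00000000e+00,  0.00000000e+00,
         1.00000000e+00]])}
```

View pics/scene0.png

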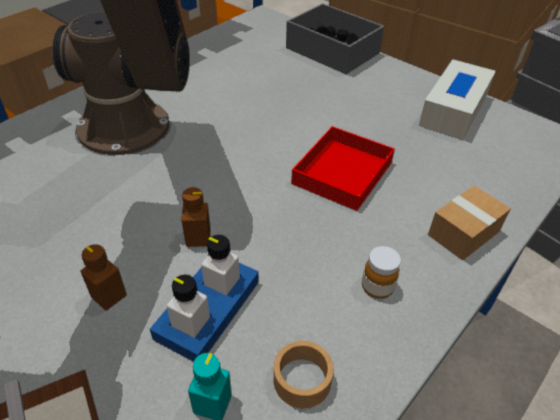

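View pics/side0.png

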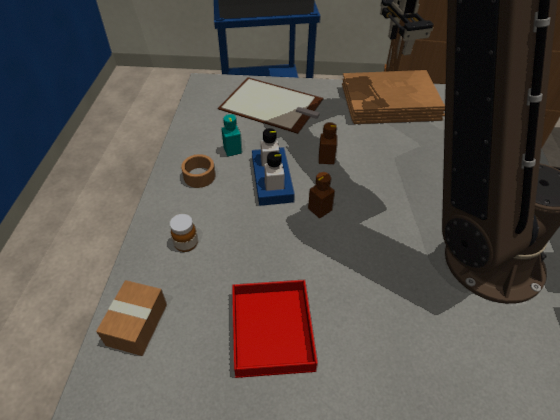

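View pics/wrist0.png

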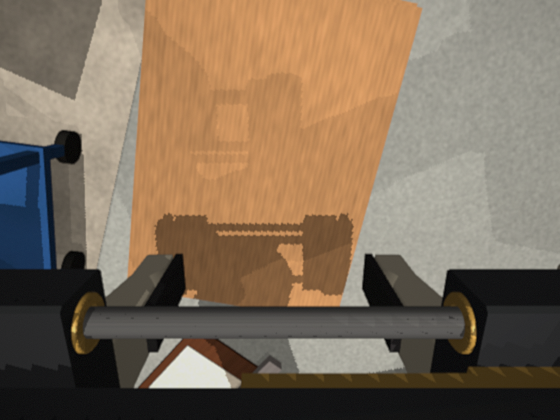

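The candidates in the scene picture are white bottles at (220,262) and (188,305), brown ones at (195,215) and (102,275), and a turquoise one at (210,385). By the description I want the two white ones in the blue holder. Next is a close crop to check that and measure them.

```bash
python3 - <<'E'
import cv2,numpy as np
a=cv2.imread('pics/scene0.png')[220:360,140:280]; b=cv2.imread('pics/side0.png')[115:215,225:325]
a=cv2.resize(a,(560,560),interpolation=cv2.INTER_CUBIC)[:,:400]; b=cv2.resize(b,(560,560),interpolation=cv2.INTER_CUBIC)[:, 80:480]
cv2.imwrite('pics/crop0.png',np.hstack([a,b]))
E
cat > h.py <<'E'
import cv2,numpy as np
from station import arm,optics
from scipy.spatial.transform import Rotation as Ro
def cam(n,s=None):
    m=optics.camera_model(n)
    if n!="wrist": return m["mtx"],m["R"],m["t"]
    T=np.eye(4);T[:3,:3]=Ro.from_euler('xyz',s["ee_rot"]).as_matrix();T[:3,3]=s["eef_pos"]
    W=np.linalg.inv(T@m["mount"]); return m["mtx"],W[:3,:3],W[:3,3]
def onplane(c,uv,z):
    K,R,t=c; d=R.T@np.linalg.solve(K,[uv[0],uv[1],1]); o=-R.T@t
    return o+d*(z-o[2])/d[2]
def proj(c,X):
    K,R,t=c; p=K@(R@np.asarray(X)+t); return p[:2]/p[2]
def grab(n,name):
    s=arm.get_state(); f=optics.grab_frame(n); cv2.imwrite(f"pics/{name}.png",f[:,:,::-1]); return s,f
E
python3 - <<'E'
from h import *
for n in ["scene","side"]:
    im=cv2.imread(f'pics/{n}0.png'); c=cam(n); h=cv2.cvtColor(im,cv2.COLOR_BGR2HSV)
    # blue holder & white
    red=cv2.inRange(h,(0,200,60),(4,255,255))
    k,l,st,ce=cv2.connectedComponentsWithStats(red)
    i=1+np.argmax(st[1:,4]); pts=np.argwhere(l==i)[:,::-1].astype(np.float32)
    q=cv2.approxPolyDP(cv2.convexHull(pts),8,True)[:,0]
    print(n,'tray',[(p.tolist(),onplane(c,p,0.045).round(3)[:2].tolist()) for p in q])
    for z in [.045]:
        print(cv2.minAreaRect(np.array([onplane(c,p,z)[:2] for p in cv2.convexHull(pts)[:,0]],np.float32)))
E
```

```text
scene tray [([393.0, 149.0], [0.596, 0.342]), ([356.0, 209.0], [0.649, 0.117]), ([292.0, 182.0], [0.496, 0.091]), ([331.0, 127.0], [0.435, 0.312])]
((0.542140543460846, 0.21538251638412476), (0.17893148958683014, 0.23541417717933655), 10.148880004882812)
side tray [([314.0, 371.0], [0.439, 0.339]), ([236.0, 377.0], [0.593, 0.367]), ([233.0, 285.0], [0.632, 0.157]), ([304.0, 281.0], [0.47, 0.131])]
((0.5328477621078491, 0.24754732847213745), (0.16755515336990356, 0.21356292068958282), 10.114859580993652)
```

View pics/crop0.png

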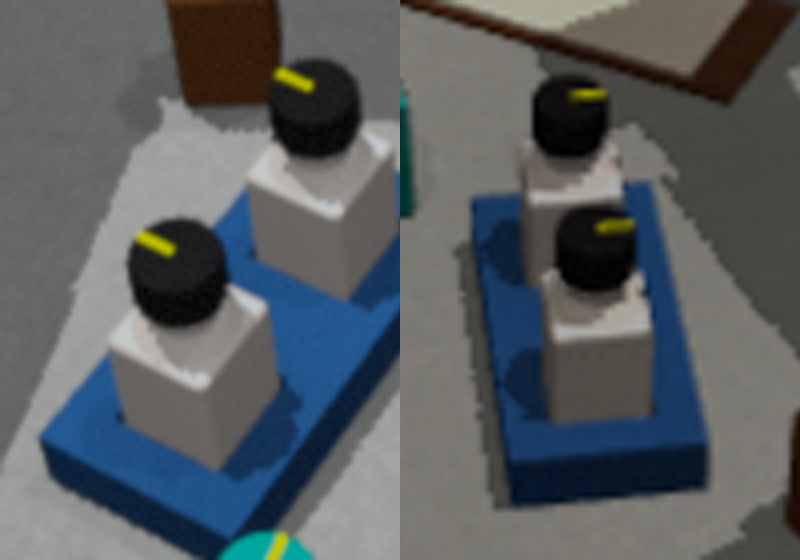

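```bash
python3 - <<'E'
from h import *
for n,ps in [("scene",[(184.5,284.5),(218.8,244.5),(152,332),(197,353),(258,267)]),("side",[(269.8,133.2),(274.5,156.4),(252.3,151),(258.7,198),(294.1,195.5),(284,148)])]:
    c=cam(n)
    for i,p in enumerate(ps):
        print(n,onplane(c,p,.138 if i<2 else .035).round(3))
E
```

```text
scene [ 0.593 -0.292  0.138]
scene [ 0.572 -0.197  0.138]
scene [ 0.561 -0.352  0.035]
scene [ 0.647 -0.327  0.035]
scene [ 0.598 -0.128  0.035]
side [ 0.59  -0.284  0.138]
side [ 0.568 -0.189  0.138]
side [ 0.649 -0.323  0.035]
side [ 0.606 -0.13   0.035]
side [ 0.51  -0.148  0.035]
side [ 0.554 -0.345  0.035]
```

```bash
cat >> h.py <<'E'
def shift(target,yaw_deg,s=None):
    s=s or arm.get_state(); R=Ro.from_euler('xyz',s["ee_rot"])
    G=Ro.from_euler('xyz',[np.pi,0,np.radians(yaw_deg)])
    d=R.inv().apply(np.asarray(target)-s["eef_pos"]); r=np.degrees((R.inv()*G).as_rotvec())
    print('t',round(s['t'],2),'pos',s['eef_pos'].round(4),'yaw',np.degrees(s['ee_rot'][2]).round(2),'F',s['force'].round(2),'M',s['moment'].round(3),'w',round(s['width'],4))
    print('shift',d.round(4).tolist(),'turn',r.round(2).tolist())
E
python3 - <<'E'
from h import *
shift([.570,-.193,.25],-77.5)
c=cam("scene")
for p in [(193,195),(95,256),(207,362)]: print(onplane(c,p,.128).round(3))
E
```

```text
t 0.15 pos [ 0.2204 -0.6377  0.2479] yaw -160.94 F [ 0.99  0.24 -0.91] M [-0.006  0.016  0.003] w 0.0876
shift [-0.4757, 0.3061, -0.0018] turn [0.06, 0.05, -83.44]
[ 0.44  -0.137  0.128]
[ 0.43  -0.349  0.128]
[ 0.714 -0.357  0.128]
```

Call:
{"fn": "jog_arm", "kwargs": {
  "motion": [
    [[-0.476, 0.306, -0.002, 0, 0, -83.4, 0.0876], [-0.476, 0.306, -0.002, 0, 0, -83.4, 0.0876], [-0.476, 0.306, -0.002, 0, 0, -83.4, 0.0876], [-0.476, 0.306, -0.002, 0, 0, -83.4, 0.0876], [-0.476, 0.306, -0.002, 0, 0, -83.4, 0.0876], [-0.476, 0.306, -0.002, 0, 0, -83.4, 0.0876], [-0.476, 0.306, -0.002, 0, 0, -83.4, 0.0876], [-0.476, 0.306, -0.002, 0, 0, -83.4, 0.0876]]
  ]
}}

```text
t: 0.95
eef_pos: [0.4685, -0.3216, 0.2498]
ee_rot: [3.141, 0.001, -1.603]
force: [0.4, -0.5, 0.5]
width: 0.0874
```

```bash
python3 - <<'E'
from h import *
shift([.570,-.193,.25],-77.5)
print(arm.get_state()['q'].round(2))
E
```

```text
t 0.95 pos [ 0.4685 -0.3216  0.2498] yaw -91.82 F [ 0.4  -0.49  0.51] M [-0.121 -0.032 -0.031] w 0.0874
shift [-0.1318, -0.0973, -0.0001] turn [0.0, 0.06, -14.32]
[-0.26  0.18 -0.23 -0.   -1.16  0.23]
```

Call:
{"fn": "jog_arm", "kwargs": {
  "motion": [
    [[-0.132, -0.097, 0, 0, 0, -14.3, 0.0876], [-0.132, -0.097, 0, 0, 0, -14.3, 0.0876], [-0.132, -0.097, 0, 0, 0, -14.3, 0.0876], [-0.132, -0.097, 0, 0, 0, -14.3, 0.0876], [-0.132, -0.097, 0, 0, 0, -14.3, 0.0876], [-0.132, -0.097, 0, 0, 0, -14.3, 0.0876]]
  ]
}}

```text
t: 1.55
eef_pos: [0.5694, -0.1927, 0.2495]
ee_rot: [3.141, 0.001, -1.352]
force: [0.9, -0.9, 0.6]
width: 0.0873
```

```bash
python3 - <<'E'
from h import *
s,f=grab("wrist","w1")
c=cam("wrist",s)
shift([.570,-.193,.25],-77.5,s)
for p in [(.570,-.193,.138),(.591,-.288,.138)]: print(proj(c,p).round(1))
E
```

```text
t 1.55 pos [ 0.5694 -0.1927  0.2495] yaw -77.48 F [ 0.87 -0.86  0.58] M [-0.035  0.134 -0.023] w 0.0873
shift [0.0005, -0.0006, -0.0005] turn [0.05, 0.08, 0.02]
[273.  211.3]
[273.  68.]
```

View pics/w1.png

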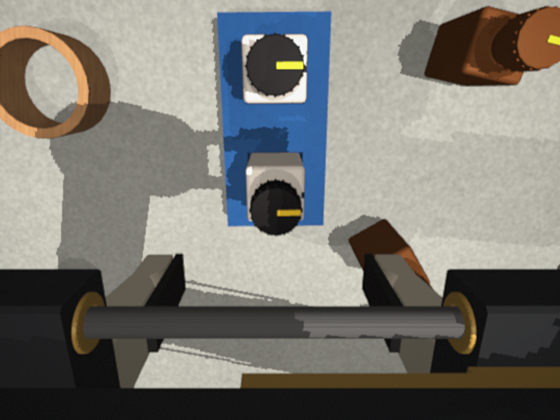

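The wrist view shows both white bottles in the blue holder. The near cap is centred at about (275.5,208) and the far cap at (275,65). Both yellow lines point right, towards the ticks.

```bash
python3 - <<'E'
from h import *
s=arm.get_state(); c=cam("wrist",s)
im=cv2.imread('pics/w1.png'); g=im.max(2)
for n,(u,v) in {"near":(275,207),"far":(275,65)}.items():
    p=onplane(c,(u,v),.138); print(n,p)
cv2.imwrite('pics/w1c.png',cv2.resize(im[20:245,215:335],None,fx=2.6,fy=2.6,interpolation=cv2.INTER_CUBIC))
shift(onplane(c,(275,207),.138)*[1,1,0]+[0,0,.130],-77.5,s)
E
```

```text
near [ 0.56900735 -0.1970754   0.138     ]
far [ 0.58976993 -0.290684    0.138     ]
t 1.6 pos [ 0.5691 -0.1933  0.2497] yaw -77.54 F [ 0.3  -1.12  0.03] M [0.022 0.067 0.015] w 0.0876
shift [0.0039, 0.0008, 0.1197] turn [0.04, 0.07, -0.04]
```

View pics/w1c.png

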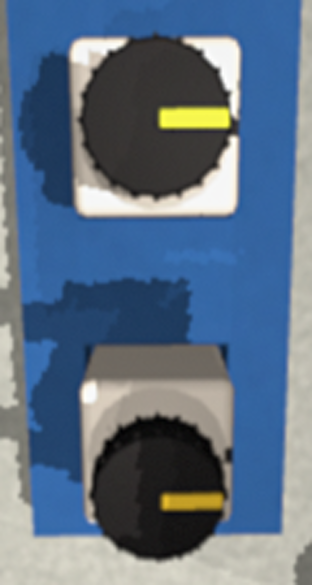

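Call:
{"fn": "jog_arm", "kwargs": {
  "motion": [
    [[0.002, 0.001, 0.03, 0, 0, 0, 0.08], [0.002, 0.001, 0.06, 0, 0, 0, 0.07], [0.002, 0.001, 0.09, 0, 0, 0, 0.07], [0.002, 0.001, 0.11, 0, 0, 0, 0.06], [0.002, 0.001, 0.12, 0, 0, 0, 0.06], [0.002, 0.001, 0.12, 0, 0, 0, 0.06]]
  ],
  "newtons": 15
}}

```text
t: 2.2
eef_pos: [0.5672, -0.1962, 0.1286]
ee_rot: [3.139, 0.002, -1.355]
force: [1.2, -0.5, 0.5]
width: 0.0607
```

```bash
python3 - <<'E'
from h import *
s,f=grab("wrist","w2")
shift([.569,-.195,.13],-77.5)
s,f=grab("side","s2")
im=cv2.imread('pics/s2.png')[100:230,200:360]; im=cv2.resize(im,None,fx=3.4,fy=3.4)
w=cv2.imread('pics/w2.png')[150:420,120:420]
cv2.imwrite('pics/c2.png',np.hstack([im[:442,:500],cv2.copyMakeBorder(w,0,172,0,0,cv2.BORDER_CONSTANT)]))
E
```

```text
t 2.25 pos [ 0.5681 -0.1962  0.1299] yaw -77.6 F [-0.39  0.38  0.1 ] M [ 0.007  0.093 -0.006] w 0.06
shift [-0.0009, -0.0011, -0.0001] turn [0.06, 0.06, -0.1]
```

View pics/c2.png

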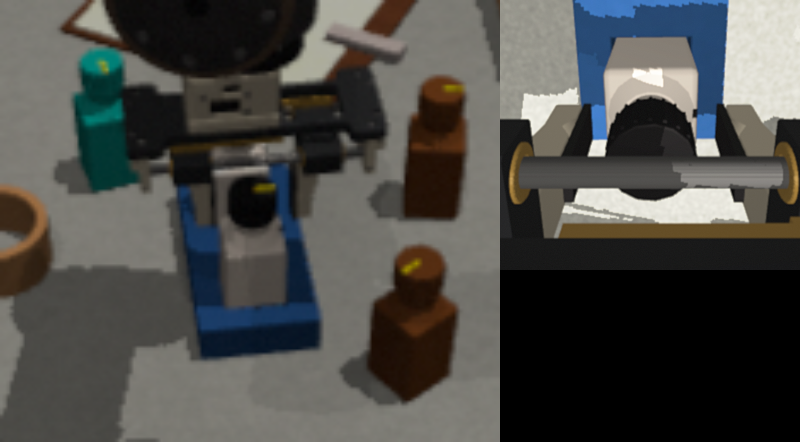

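The fingers straddle the near cap: it sits at about (650,150) in the right pane and is centred between the fingertips. Closing.

Call:
{"fn": "jog_arm", "kwargs": {
  "motion": [
    [[0, 0, 0, 0, 0, 0, 0.03], [0, 0, 0, 0, 0, 0, 0.03], [0, 0, 0, 0, 0, 0, 0.03], [0, 0, 0, 0, 0, 0, 0.03], [0, 0, 0, 0, 0, 0, 0.03]]
  ],
  "newtons": 20
}}

```text
t: 2.8
eef_pos: [0.5689, -0.1961, 0.1313]
ee_rot: [-3.141, 0.0, -1.354]
force: [-2.3, 0.4, 4.8]
width: 0.0376
```

```bash
python3 - <<'E'
from h import *
shift([.569,-.195,.13],-77.5)
E
```

```text
t 2.8 pos [ 0.5689 -0.1961  0.1313] yaw -77.56 F [-2.34  0.44  4.79] M [0.053 0.649 0.041] w 0.0376
shift [-0.001, -0.0003, 0.0013] turn [-0.05, 0.01, -0.06]
```

Call:
{"fn": "jog_arm", "kwargs": {
  "motion": [
    [[0, 0, 0, 0, 0, 5, 0.03], [0, 0, 0, 0, 0, 10, 0.03], [0, 0, 0, 0, 0, 15, 0.03], [0, 0, 0, 0, 0, 20, 0.03], [0, 0, 0, 0, 0, 25, 0.03], [0, 0, 0, 0, 0, 25, 0.03], [0, 0, 0, 0, 0, 25, 0.03]]
  ]
}}

```text
t: 3.5
eef_pos: [0.5685, -0.196, 0.1314]
ee_rot: [-3.142, 0.0, -1.787]
force: [-3.3, 1.7, 4.4]
width: 0.0374
```

```bash
python3 - <<'E'
from h import *
shift([.569,-.195,.13],-77.5)
E
```

```text
t 3.5 pos [ 0.5685 -0.196   0.1314] yaw -102.41 F [-3.31  1.74  4.35] M [ 0.455  1.434 -0.016] w 0.0374
shift [-0.0011, -0.0003, 0.0014] turn [-0.01, 0.02, -24.91]
```

Call:
{"fn": "jog_arm", "kwargs": {
  "motion": [
    [[0, 0, 0, 0, 0, 0, 0.06], [0, 0, 0, 0, 0, 0, 0.06], [0, 0, 0, 0, 0, 0, 0.06], [0, 0, 0, 0, 0, 0, 0.06], [0, 0, 0, 0, 0, 0, 0.06]]
  ]
}}

```text
t: 4.0
eef_pos: [0.5686, -0.196, 0.1313]
ee_rot: [-3.142, 0.0, -1.787]
force: [0.6, -0.7, -0.0]
width: 0.0599
```

```bash
python3 - <<'E'
from h import *
shift([.569,-.195,.25],-77.5)
s,f=grab("scene","s3"); s,g=grab("side","s4")
a=cv2.resize(f[220:360,140:280],(560,560),interpolation=cv2.INTER_CUBIC)[:,:400]; b=cv2.resize(g[115:215,225:325],(560,560),interpolation=cv2.INTER_CUBIC)[:, 80:480]
cv2.imwrite('pics/crop3.png',np.hstack([a,b])[:,:,::-1])
E
```

```text
t 4.0 pos [ 0.5686 -0.196   0.1313] yaw -102.4 F [ 0.61 -0.68 -0.01] M [0.027 0.07  0.046] w 0.0599
shift [-0.0011, -0.0001, -0.1187] turn [-0.01, 0.02, -24.9]
```

View pics/crop3.png

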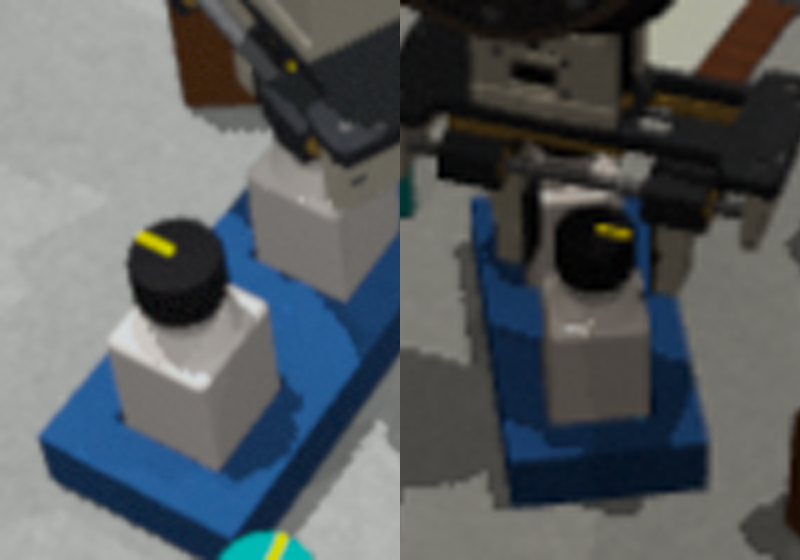

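The side view shows the line moved slightly, which could be as little as pocket play. I'll raise the arm and take a clear wrist look.

Call:
{"fn": "jog_arm", "kwargs": {
  "motion": [
    [[0, 0, -0.02, 0, 0, 0, 0.07], [0, 0, -0.04, 0, 0, 0, 0.08], [0, 0, -0.08, 0, 0, -8, 0.08], [0, 0, -0.119, 0, 0, -16, 0.08], [0, 0, -0.119, 0, 0, -24.9, 0.08], [0, 0, -0.119, 0, 0, -24.9, 0.08]]
  ]
}}

```text
t: 4.7
eef_pos: [0.569, -0.196, 0.2516]
ee_rot: [-3.139, -0.0, -1.35]
force: [0.5, -0.3, -0.4]
width: 0.0797
```

```bash
python3 - <<'E'
from h import *
s,f=grab("wrist","w5")
shift([.5898,-.2907,.25],-77.5,s)
cv2.imwrite('pics/w5c.png',cv2.resize(f[20:245,215:335,::-1],None,fx=2.6,fy=2.6,interpolation=cv2.INTER_CUBIC))
E
```

```text
t 4.7 pos [ 0.569  -0.196   0.2516] yaw -77.36 F [ 0.54 -0.29 -0.37] M [ 0.063  0.179 -0.02 ] w 0.0797
shift [0.097, 0.0004, 0.0016] turn [-0.16, -0.0, 0.14]
```

View pics/w5c.png

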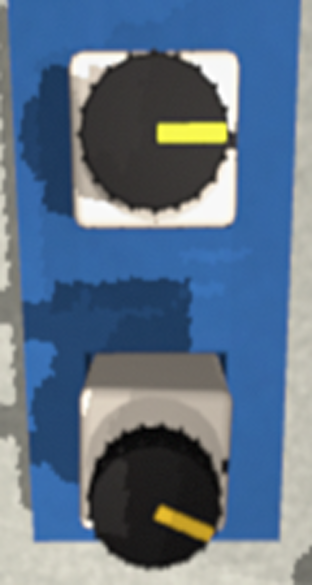

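The near cap's line now slopes about 20° and runs from (157,513) to (212,532) in the crop. Before the twist it was level. The bottle has hardly turned and the tick is still at right, so the cap stayed turned after release and this is the loose one. I'll grip it again at the same spot.

Call:
{"fn": "jog_arm", "kwargs": {
  "motion": [
    [[0, 0, 0.03, 0, 0, 0, 0.07], [0, 0, 0.06, 0, 0, 0, 0.06], [0, 0, 0.09, 0, 0, 0, 0.06], [0, 0, 0.11, 0, 0, 0, 0.06], [0, 0, 0.122, 0, 0, 0, 0.06], [0, 0, 0.122, 0, 0, 0, 0.06], [0, 0, 0.122, 0, 0, 0, 0.06]]
  ]
}}

```text
t: 5.45
eef_pos: [0.5686, -0.1959, 0.1285]
ee_rot: [-3.141, 0.0, -1.356]
force: [-0.1, -0.3, 0.6]
width: 0.0601
```

Call:
{"fn": "jog_arm", "kwargs": {
  "motion": [
    [[0, 0, 0, 0, 0, 0, 0.03], [0, 0, 0, 0, 0, 0, 0.03], [0, 0, 0, 0, 0, 0, 0.03], [0, 0, 0, 0, 0, 0, 0.03], [0, 0, 0, 0, 0, 0, 0.03], [0, 0, 0, 0, 0, 0, 0.03]]
  ],
  "newtons": 30
}}

```text
t: 6.05
eef_pos: [0.569, -0.1959, 0.1292]
ee_rot: [-3.14, 0.0, -1.356]
force: [-0.9, 0.2, 6.4]
width: 0.0374
```

Call:
{"fn": "jog_arm", "kwargs": {
  "motion": [
    [[0, 0, -0.005, 0, 0, 0, 0.03], [0, 0, -0.015, 0, 0, 0, 0.03], [0, 0, -0.03, 0, 0, 0, 0.03], [0, 0, -0.05, 0, 0, 0, 0.03], [0, 0, -0.07, 0, 0, 0, 0.03], [0, 0, -0.09, 0, 0, 0, 0.03], [0, 0, -0.11, 0, 0, 0, 0.03], [0, 0, -0.12, 0, 0, 0, 0.03]]
  ]
}}

```text
t: 6.85
eef_pos: [0.5692, -0.1961, 0.2514]
ee_rot: [-3.138, -0.001, -1.356]
force: [0.3, -0.0, -2.8]
width: 0.0377
```

```bash
python3 - <<'E'
from h import *
s,f=grab("scene","s6"); s,g=grab("side","s6b")
shift([.533,.236,.25],-77.5)
cv2.imwrite('pics/c6.png',np.hstack([f[120:380,100:400],g[80:340,160:460]])[:,:,::-1])
E
```

```text
t 6.95 pos [ 0.5694 -0.1961  0.2508] yaw -77.71 F [ 0.98  0.22 -2.58] M [-0.061  0.08   0.015] w 0.0373
shift [-0.4299, -0.0564, 0.0007] turn [-0.21, -0.04, -0.21]
```

View pics/c6.png

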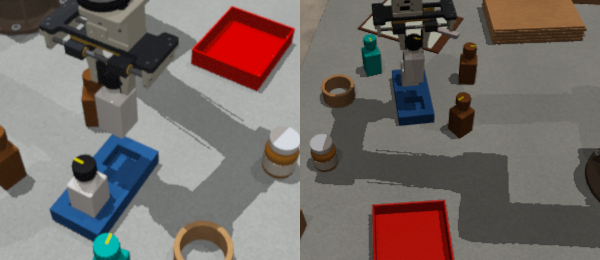

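The bottle is held upright at about (117,105), its pocket is empty at about (125,160), and the other bottle is still standing. Carrying it to the tray.

Call:
{"fn": "jog_arm", "kwargs": {
  "motion": [
    [[-0.01, -0.001, 0, 0, 0, 0, 0.03], [-0.03, -0.004, 0, 0, 0, 0, 0.03], [-0.055, -0.007, 0, 0, 0, 0, 0.03], [-0.085, -0.011, 0, 0, 0, 0, 0.03], [-0.12, -0.016, 0, 0, 0, 0, 0.03], [-0.155, -0.02, 0, 0, 0, 0, 0.03], [-0.19, -0.025, 0, 0, 0, 0, 0.03], [-0.215, -0.028, 0, 0, 0, 0, 0.03]]
  ]
}}

```text
t: 7.75
eef_pos: [0.5498, 0.0222, 0.2495]
ee_rot: [-3.14, -0.0, -1.355]
force: [1.0, 0.3, -2.5]
width: 0.0374
```

```bash
python3 - <<'E'
from h import *
shift([.533,.236,.25],-77.5)
E
```

```text
t 7.75 pos [0.5498 0.0222 0.2495] yaw -77.66 F [ 1.01  0.3  -2.46] M [ 0.055  0.04  -0.02 ] w 0.0374
shift [-0.2125, -0.0292, -0.0005] turn [-0.11, -0.02, -0.16]
```

Call:
{"fn": "jog_arm", "kwargs": {
  "motion": [
    [[-0.025, -0.003, 0, 0, 0, 0, 0.03], [-0.055, -0.008, 0, 0, 0, 0, 0.03], [-0.09, -0.012, 0, 0, 0, 0, 0.03], [-0.125, -0.017, 0, 0, 0, 0, 0.03], [-0.16, -0.022, 0, 0, 0, 0, 0.03], [-0.19, -0.026, 0, 0, 0, 0, 0.03], [-0.207, -0.028, 0, 0, 0, 0, 0.03], [-0.213, -0.029, 0, 0, 0, 0, 0.03]]
  ]
}}

```text
t: 8.55
eef_pos: [0.5317, 0.238, 0.2482]
ee_rot: [-3.142, -0.001, -1.354]
force: [-0.0, 0.6, -2.8]
width: 0.0374
```

```bash
python3 - <<'E'
from h import *
s,f=grab("scene","s7"); s,g=grab("side","s7b")
shift([.533,.236,.126],-77.5)
cv2.imwrite('pics/c7.png',np.hstack([f[40:300,200:500],g[160:420,120:420]])[:,:,::-1])
E
```

```text
t 8.65 pos [0.5321 0.2368 0.2486] yaw -77.6 F [ 0.23  0.29 -3.1 ] M [-0.045  0.135 -0.003] w 0.0375
shift [0.0009, -0.0006, 0.1226] turn [-0.03, -0.06, -0.1]
```

View pics/c7.png

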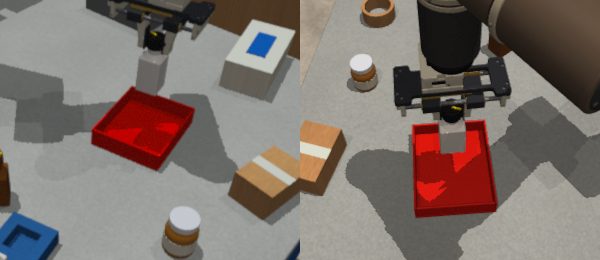

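The bottle hangs upright over the tray in both views. Lowering it, slowly at the end.

Call:
{"fn": "jog_arm", "kwargs": {
  "motion": [
    [[0, 0, 0.02, 0, 0, 0, 0.03], [0, 0, 0.045, 0, 0, 0, 0.03], [0, 0, 0.07, 0, 0, 0, 0.03], [0, 0, 0.09, 0, 0, 0, 0.03], [0, 0, 0.105, 0, 0, 0, 0.03], [0, 0, 0.114, 0, 0, 0, 0.03], [0, 0, 0.118, 0, 0, 0, 0.03], [0, 0, 0.12, 0, 0, 0, 0.03]]
  ]
}}

```text
t: 9.45
eef_pos: [0.5324, 0.2363, 0.1287]
ee_rot: [-3.141, -0.001, -1.355]
force: [0.7, 0.0, -2.2]
width: 0.0373
```

Call:
{"fn": "jog_arm", "kwargs": {
  "motion": [
    [[0, 0, 0.001, 0, 0, 0, 0.03], [0, 0, 0.002, 0, 0, 0, 0.03], [0, 0, 0.002, 0, 0, 0, 0.03]]
  ]
}}

```text
t: 9.75
eef_pos: [0.5326, 0.2364, 0.1271]
ee_rot: [-3.14, -0.001, -1.355]
force: [0.1, 1.2, -2.9]
width: 0.0372
```

```bash
python3 - <<'E'
from h import *
s,f=grab("scene","s8"); s,g=grab("side","s8b")
shift([.533,.236,.124],-77.5)
cv2.imwrite('pics/c8.png',cv2.resize(np.hstack([f[80:230,260:430],g[230:380,190:360]])[:,:,::-1],None,fx=2.3,fy=2.3))
E
```

```text
t 9.85 pos [0.5326 0.2365 0.1271] yaw -77.62 F [-0.21 -0.37 -3.13] M [ 0.042  0.124 -0.007] w 0.0374
shift [0.0005, -0.0003, 0.0031] turn [-0.07, -0.05, -0.12]
```

View pics/c8.png

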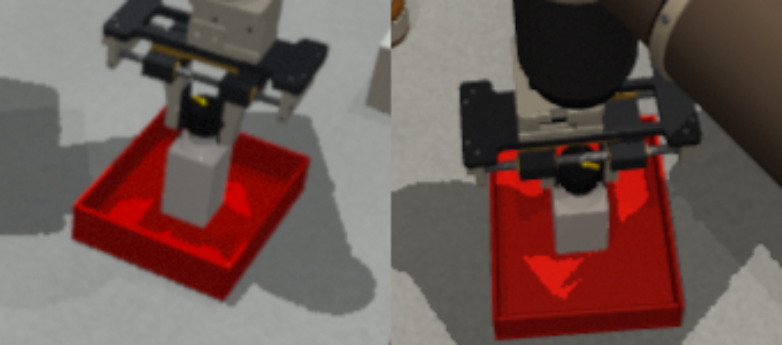

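The bottle is inside the tray, well clear of the walls, and the wrist still carries its full weight. I'll lower a millimetre at a time.

Call:
{"fn": "jog_arm", "kwargs": {
  "motion": [
    [[0, 0, 0.001, 0, 0, 0, 0.03], [0, 0, 0.002, 0, 0, 0, 0.03], [0, 0, 0.003, 0, 0, 0, 0.03], [0, 0, 0.003, 0, 0, 0, 0.03]]
  ]
}}

```text
t: 10.25
eef_pos: [0.5328, 0.2365, 0.1243]
ee_rot: [-3.14, -0.001, -1.355]
force: [-0.3, -0.8, 0.2]
width: 0.0376
```

The measured weight has dropped to about 0, so the bottle rests on the floor. Letting go and rising.

Call:
{"fn": "jog_arm", "kwargs": {
  "motion": [
    [[0, 0, 0, 0, 0, 0, 0.06], [0, 0, 0, 0, 0, 0, 0.065], [0, 0, 0, 0, 0, 0, 0.065], [0, 0, 0, 0, 0, 0, 0.065], [0, 0, 0, 0, 0, 0, 0.065]]
  ]
}}

```text
t: 10.75
eef_pos: [0.5328, 0.2365, 0.1243]
ee_rot: [-3.14, -0.001, -1.355]
force: [0.6, -0.1, -0.9]
width: 0.0643
```

Call:
{"fn": "jog_arm", "kwargs": {
  "motion": [
    [[0, 0, -0.015, 0, 0, 0, 0.065], [0, 0, -0.04, 0, 0, 0, 0.07], [0, 0, -0.08, 0, 0, 0, 0.08], [0, 0, -0.12, 0, 0, 0, 0.08], [0, 0, -0.14, 0, 0, 0, 0.08], [0, 0, -0.14, 0, 0, 0, 0.08]]
  ]
}}

```text
t: 11.35
eef_pos: [0.5339, 0.2374, 0.2683]
ee_rot: [-3.134, 0.002, -1.354]
force: [0.1, 0.4, -0.5]
width: 0.0804
```

```bash
python3 - <<'E'
from h import *
s,w=grab("wrist","w9"); s,f=grab("scene","s9"); s,g=grab("side","s9b")
shift([.533,.236,.124],-77.5)
cv2.imwrite('pics/c9.png',np.hstack([f[80:360,130:430],g[100:380,200:340],w[0:280,120:460]])[:,:,::-1])
E
```

```text
t 11.5 pos [0.5321 0.2364 0.2635] yaw -77.62 F [ 0.02  0.15 -0.27] M [-0.019  0.157 -0.023] w 0.0807
shift [0.0005, -0.0008, 0.1395] turn [-0.04, -0.05, -0.12]
```

View pics/c9.png

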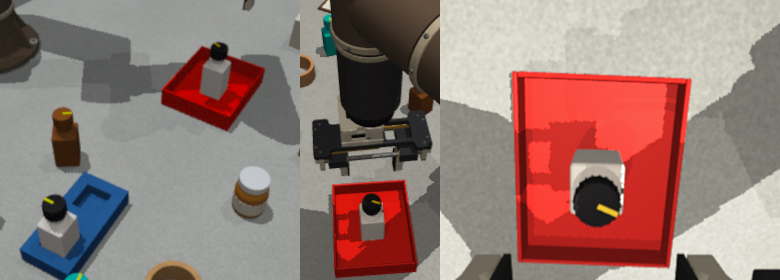

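The bottle stands upright near the middle of the tray, the line on its cap is still turned by about 20–25°, and the other bottle is in its pocket. Handing in.

```bash
python3 -c "
from station import arm
print(arm.job_done())"
```

```text
the job is handed in; nothing more can be done
None
```

The bottle with the loose cap is standing in the red tray, and I handed the job in at about 11.5 s of the 54 s allowed. No verdict was reported.

- **Finding the loose cap:** I tested the white bottle nearer the tray first, turning its cap 25° clockwise and letting go. The line on the cap stayed turned by about 20° while the bottle itself barely moved, so that cap is the loose one. I did not twist the other cap, as only one of the two is loose.
- **Moving it:** I lifted that bottle by its cap and lowered it until the wrist no longer carried its weight. Then I let go and raised the arm clear.
- **Last checks:** The final pictures show the bottle upright and well inside the tray, with its line still turned about 20–25°. The other bottle is upright in its pocket, the gripper is clear above, and the wrist force is close to zero.
- **Disagreements:** The wrist moment during the twist was too noisy to judge the cap by, and the first side view after release was unclear. I relied on the wrist camera picture instead. The scene and side cameras differed by up to 8 mm on where the caps were, so I used the wrist camera for the grasp.

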